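Open the terminal compartment of a climate controller

TASK

The climate controller lies on its back on the desk, ready to be wired. Press the snap tab of its terminal cover in with the fingertips and, keeping it in until the catch has let go, push the cover off its seat, away from the display half, until it stands on the desk completely clear of the controller. Nothing is to be gripped: the cover must not be lifted or tipped over, and the mug of tools, the mouse and the screwdriver stay where they are.

Things in the scene. Friction and masses are not known exactly. Their poses are not given: they have to be found in the camera images.
- controller: Wall climate controller on its back, does not move. Ivory display half 210 wide (y) x 165 long x 56 high (x -165 to 0), then the terminal tray under the cover (x 0 to 90, 30 high; side guides hold the cover down for its first 80 mm of travel). Origin: on the desk, mid-width, under the step between the halves. z up; x is the way the cover comes off; the desk is bare for 200 mm ahead.
- tab (a joint): Snap tab's travel straight down, m: 0 = out, latching the cover; 0.008 = fully in, on its stop. Spring: 3.5 N to start, 9 N fully in; it springs back when let go. Out, its two teeth block the cover (1.5 mm play). From 0.0055 in, the cover can slide; after 10 mm of slide it is past the catch and the tab may be let go.
- tab_top (a point): Centre of the snap tab's top: ivory block 30 (controller x) x 40 (y), three fine ribs, in an open notch in the middle of the cover's edge beside the display half, at x = 25 in the controller's frame. Out, its top is 51 above the desk, 11 above the cover's top, 5 below the display half's face; fully in, still 3 above the cover's top.
- cover: Dark navy plastic hood 93.5 long (x) x 192 wide (y), top 40 above the desk, walls 3; open below and towards the display half; loose, 0.13 to 0.25 kg, stands on the desk on its side and front walls. Origin: centre of its footprint, on the desk; seated it is at x = 48, y = 0 in the controller's frame, axes parallel; clear of the tray beyond x = 138. Notch for the tab: 46 wide, 41.5 deep.
- cover_rib (a point): Middle of the thumb rib's face that looks at the tab: upright rib 60 wide (y), 4 thick, 40 to 52 above the desk, on the cover's top at the inner end of the notch, 3 beyond the tab's end; the point is 46 above the desk, 5 mm towards the tab from the cover's origin. A fingertip holding the tab in and moving along controller +x meets this face and pushes the cover.
- mug: Navy mug, 82 in diameter, 95 high, with four screwdriver handles in it up to about 170 high; origin at the centre of its underside. Leave alone.
- mouse: Black computer mouse 104 x 62 x 36; origin at the centre of its underside. Leave alone.
- screwdriver: Red-handled screwdriver 190 long, lying; origin under its middle, x along it. Leave alone.
Things that resemble listed ones, but are neither listed nor needed, are in the scene too. What is meant by the cover is not brown or orange, and is the larger of those in its own colour.

How it is judged (in metres and radians):
On the way, in this order (a step that is already met when the one before it is completed fails the run):
1. the snap tab is pressed in (at least 5 mm) while the cover is still at its seat (value of joint tab above 0.005 m and x of cover in the frame of controller below 0.056 m), for 0.05 s.
2. the cover is pushed off its seat, clear of the controller (x of cover in the frame of controller above 0.14 m), for 0.1 s.
At the end, for the whole second after the job is handed in: The cover stands upright and still on the desk (underside within 5 mm of it, tilt under 0.08 rad), at least 92 mm from its seat along the controller's x, so clear of the terminal tray, and the snap tab has sprung back out (under 1.5 mm) (x of cover in the frame of controller above 0.14 m and height (world z) of cover between -0.005 and 0.005 m and angle between cover's own z axis and vertical below 0.08 rad and linear speed of cover below 0.01 m/s and value of joint tab below 0.0015 m); the robot touches nothing.
It fails at once if the cover is lifted more than 12 mm off the desk, or tipped by more than 0.3 rad (height (world z) of cover above 0.012 m or angle between cover's own z axis and vertical above 0.3 rad).
It fails at once if the mug of tools is moved more than 15 mm or tipped (distance of mug from where it was at the start of the episode above 0.015 m or angle between mug's own z axis and vertical above 0.3 rad).
It fails at once if the mouse is moved more than 15 mm (distance of mouse from where it was at the start of the episode above 0.015 m).
It fails at once if the screwdriver is moved more than 15 mm (distance of screwdriver from where it was at the start of the episode above 0.015 m).
It also fails if it takes over 40 s, if anything falls off the work surface, if the arm or the gripper's body presses on something with over 40 N, if the wrist force passes 120 N, or if a joint passes its speed limit or range.

ROBOT

A 7-joint arm with a two-finger parallel gripper is mounted at the origin on the work surface. World frame = base frame: x ahead of the robot, y to its left, z up, the work surface at z = 0. Lengths are in mm, angles in rad, forces in N, time in s.
With the tool pointing down it reaches from about 400 to 850 mm from the base axis. Payload 4.4 kg.
Tool frame: the origin (TCP) lies midway between the tips of the shut fingers; the grasp point (between the pads) lies 19 mm behind it (manip.hold_point_z is the distance from the TCP to the grasp point, in mm); z points along the fingers, y is the line along which they close (so a half turn about z gives the same grasp; the last joint's range is limited). The gripper opens to 94 mm and grips with 3 to 60 N. Pads are 16 mm wide; open, the fingers measure 119 mm over their backs; the gripper's body (75 mm by 177 mm) begins 78 mm behind the grasp point.
Start: joints at [1.225, 0.628, 0.038, 1.517, -0.027, 0.996, -0.02], TCP at [179.535, -624.728, 205.478] pointing down, gripper open.
Joint ranges: [-3.06, 3.06], [-0.37, 2.12], [-1.25, 1.32], [0.18, 2.47], [-1.1, 4.24], [0.23, 1.98], [-2.94, 2.94]. Speed limits (rad/s): [2.57, 2.57, 3.14, 3.14, 3.14, 3.14, 3.14].

INTERFACE

Orientations are given as a unit quaternion [x, y, z, w].
In Python, from plant import manip, eyes gives the robot as it stands.
- The arm moves only by the shell command python3 -m pendant 'ROWS' [OPENING]. ROWS is JSON, a list of rows, each a list of 4 numbers: the shift along the tool's x, y, z in mm, then the turn about the tool's z in degrees. In form: [[tx, ty, tz, turn], ...]. A call has 1 to 10 rows; each row is the pose to reach, as a shift and turn from the pose commanded when the call began, along the tool's axes at that moment; what a row does not reach only later rows make up. A row lasts 1/12 s, in which the tool goes at most 41.7 mm and 7.16 degrees, less where a joint would pass 70% of its speed; a pose out of reach is approached as far as the arm can. A call with a gripper value outside its range is refused whole. OPENING is the finger opening in mm, from 0 to 94, set as the call begins (- or left out, the last holds). The fingers move at their own pace and stop on an object; the grip force is fixed at half the most. Time passes only in rows, so rows that repeat a pose let the fingers close. It gives the time, the measured TCP pose, the force, the opening and the grip force at its end, in the units of the state.
- manip.read_state(): the state, without advancing time (a new reading comes with each control period).
- eyes.get_image(name): name is "scene" or "top" or "wrist"; returns a dict with "frame" (420x560x3 uint8, blue, green, red), "z_map" (420x560 float32, mm along the optical axis (not along the pixel's ray), 0 where there is no reading), "mtx" (3x3 intrinsics, pixels), "R" (3x3) and "t" (3): a world point X has camera coordinates R X + t. Camera axes: x right, y down, z forward; pixel columns grow to the right and rows downward; lengths in mm; the calibration is good to about 2 mm. A picture is of the moment at which its call begins.
- manip.finish_job(): hands the job in; it is judged then, once.
The state is a dict: "time": time; "joint_positions": joint angles; "joint_vel": joint speeds; "joint_torque": joint torques, N m; "eef_pos": TCP position; "eef_rot": TCP orientation; "wrist_force": force on the tool from outside, world axes, zero at the start; "ft_torque": the same for the moment, N m; "width": finger opening in mm; "grasp_force": force on a finger pad.
Only numpy, scipy, OpenCV 4.12 (cv2) and the standard library are available. Lean on these libraries where they do the work, as an engineer would, in place of code of your own. Each camera call takes 0.05 s, during which the arm holds its last target. There are 200 camera calls.

## Working session

There is one attempt and no reset: what is moved stays moved. The work goes in short steps, Python scripts to look and compute and a shell command to move; the robot and the scene stay as the last step left them, time stands still between calls to the robot, and variables do not carry over. Pictures are saved under pics/ and viewed, at most 10 in all, crops included, and the job is handed in when it is done.

```bash
mkdir -p pics
cat > h.py <<'E'
import numpy as np, cv2
from plant import manip, eyes
def grab(n,f):
    d=eyes.get_image(n); cv2.imwrite('pics/'+f,d['frame']); np.savez(''+f+'.npz',**d); return d
def pts(d):
    z=d['z_map']; v,u=np.mgrid[:z.shape[0],:z.shape[1]]
    c=np.stack([u,v,np.ones_like(u)],-1)@np.linalg.inv(d['mtx']).T*z[...,None]
    return (c-d['t'])@d['R']
E
python3 - <<'E'
from h import *
grab('top','top1.png');grab('scene','sc1.png')
s=manip.read_state();print(s['eef_pos'],s['eef_rot'],s['wrist_force'],s['width'],s['time'])
E
```

```text
[ 179.34158089 -624.13964342  204.67299251] [ 9.90232823e-01  1.39421082e-01 -1.32206473e-04 -8.37354596e-04] [-0.3779345  -0.03404513  0.08422279] 93.67120700748762 0.1
```

View pics/top1.png

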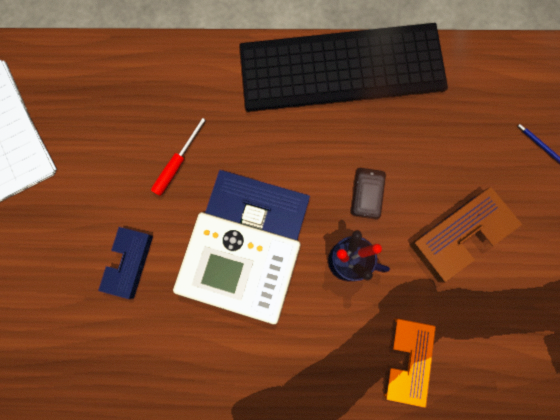

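View pics/sc1.png

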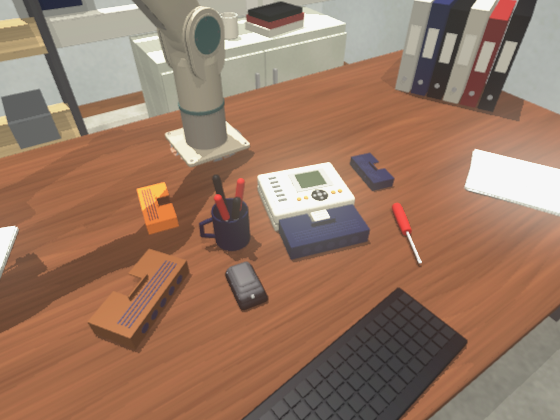

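The top view shows the controller at about (240,240), with its navy cover at (258,205) and the tab at (254,215). The smaller navy decoy is at (125,262), the mug at (353,258), the mouse at (369,193) and the screwdriver at (178,158).

Run:
```python
from h import *
d=np.load('top1.png.npz'); P=pts(d); f=d['frame'].astype(int)
b,g,r=f[...,0],f[...,1],f[...,2]
v,u=np.mgrid[:420,:560]
def show(n,m):
    p=P[m]; rect=cv2.minAreaRect(p[:,:2].astype(np.float32)); print(n,m.sum(),'rect',rect,'z',np.percentile(p[:,2],[5,50,95]).round(1)); return p
box=(u>165)&(u<320)&(v>165)&(v<330)
zz=P[...,2]
body=show('body',box&(zz>52.5)&(zz<60)&(zz>0))
cov=show('cover',box&(zz>36.5)&(zz<43)&(b>r+15))
tab=show('tab',(u>238)&(u<272)&(v>198)&(v<228)&(zz>47)&(zz<53.5)&(r>130)); print('tab mean',tab.mean(0))
for n,(a,c) in dict(mouse=(369,193),mug=(353,258),sd=(165,180),sdtip=(203,121)).items(): print(n,P[c,a].round())
```

```text
body 8786 rect ((428.76971435546875, 82.86610412597656), (208.08831787109375, 210.54824829101562), 74.72994232177734) z [54.  56.8 59.2]
cover 3605 rect ((532.4475708007812, 53.903419494628906), (190.54576110839844, 92.72378540039062), 74.56392669677734) z [38.1 40.3 42.4]
tab 288 rect ((502.57952880859375, 62.907894134521484), (39.58485412597656, 44.06599807739258), 74.24374389648438) z [48.8 51.1 53. ]
tab mean [507.93859989  61.29298059  51.09334759]
mouse [ 559. -170.   36.]
mug [ 429. -138.   27.]
sd [583. 249.  23.]
sdtip [718. 179.  14.]
```

```bash
python3 -m pendant '[[0,0,-75,0],[0,0,-75,0],[365,-180,-75,0],[365,-180,-75,0],[365,-180,-75,0],[365,-180,-75,0],[365,-180,-75,0],[365,-180,-75,0],[365,-180,-75,0],[365,-180,-75,0]]' 0
python3 - <<'E'
from h import *
from scipy.spatial.transform import Rotation as R
s=manip.read_state();M=R.from_quat(s['eef_rot']).as_matrix();print(s['joint_positions'],M.round(3),s['eef_pos'])
print(M.T@(np.array([510,60.,150])-s['eef_pos']))
E
```

```text
time: 0.93
eef_pos: [427.1, -398.7, 280.2]
eef_rot: [0.99, 0.139, -0.0, -0.0]
wrist_force: [-0.1, -0.9, 1.0]
width: 30.2
grasp_force: 0.0
[ 7.01895799e-01  4.58749130e-01  1.59646855e-03  1.60708479e+00
 -7.89355773e-04  1.07637669e+00 -5.87390414e-01] [[ 0.961  0.276 -0.   ]
 [ 0.276 -0.961  0.   ]
 [-0.    -0.001 -1.   ]] [ 427.13402852 -398.69347776  280.23651189]
[ 206.32340905 -417.92445367  130.3757136 ]
```

```bash
python3 -m pendant '[[206,-418,0,-58.5],[206,-418,0,-58.5],[206,-418,0,-58.5],[206,-418,0,-58.5],[206,-418,0,-58.5],[206,-418,0,-58.5],[206,-418,0,-58.5],[206,-418,0,-58.5],[206,-418,0,-58.5],[206,-418,0,-58.5]]' 0
cat >> h.py <<'E'
from scipy.spatial.transform import Rotation as R
def go(p):
    s=manip.read_state();M=R.from_quat(s['eef_rot']).as_matrix()
    print('pos',s['eef_pos'],'yaw y',np.degrees(np.arctan2(M[1,1],M[0,1])),'delta',(M.T@(np.array(p)-s['eef_pos'])).round(1),s['wrist_force'],s['time'])
E
python3 -c "
from h import *
go([510,60,150])"
```

```text
time: 1.77
eef_pos: [499.6, 11.4, 280.4]
eef_rot: [0.796, 0.606, -0.0, -0.0]
wrist_force: [1.7, -0.2, 0.5]
width: 0.3
grasp_force: 0.0
pos [499.62945848  11.35192149 280.36530027] yaw y -15.425837038557345 delta [ 49.7  -2.9 130.4] [ 1.72123072 -0.17988692  0.46405256] 1.7667
```

```bash
python3 -m pendant '[[50,-3,0,0],[50,-3,100,0],[50,-3,130,0],[50,-3,130,0],[50,-3,130,0],[50,-3,130,0],[50,-3,130,0],[50,-3,130,0]]' 0
python3 - <<'E'
from h import *
d=grab('wrist','w1.png'); go([510.3,60,62])
P=pts(d);f=d['frame'].astype(int);b,r=f[...,0],f[...,2];zz=P[...,2]
c=np.array([510.3,60]);near=np.hypot(P[...,0]-c[0],P[...,1]-c[1])<120
for n,m in dict(cover=near&(abs(zz-40)<3)&(b>r+10),tab=near&(abs(zz-50.5)<3)&(r>120)&(np.hypot(P[...,0]-c[0],P[...,1]-c[1])<32)).items():
    p=P[m]; print(n,m.sum(),p.mean(0) if len(p) else 0,cv2.minAreaRect(p[:,:2].astype(np.float32)) if len(p) else 0)
E
```

```text
time: 2.43
eef_pos: [512.3, 58.7, 152.7]
eef_rot: [0.796, 0.605, 0.002, 0.001]
wrist_force: [0.6, 0.6, -0.4]
width: 0.3
grasp_force: 0.0
pos [512.29215516  58.57076763 152.84768415] yaw y -15.517171272127872 delta [ 0.7 -2.7 90.8] [ 0.19876732 -0.16425633  0.0635225 ] 2.4833
cover 16018 [546.42016971  73.5708457   39.17923477] ((533.0206909179688, 52.50126647949219), (191.80953979492188, 93.45982360839844), 74.53070831298828)
tab 208 [512.05675639  68.52782798  50.09590758] ((502.7807922363281, 62.09501647949219), (37.41752624511719, 45.72836685180664), 73.65815734863281)
```

View pics/w1.png

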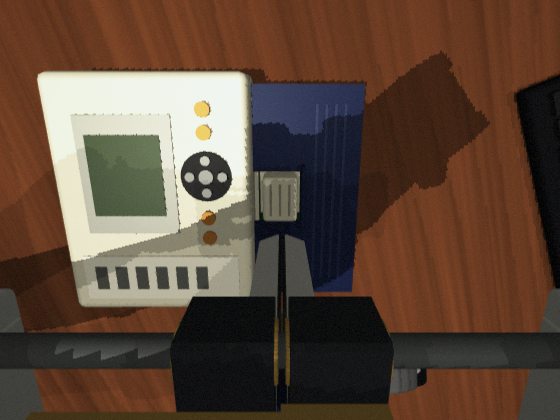

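The wrist view shows the tab at about (281,196), in line with the shut fingers at (282,240). The cover measures 192 x 93.5 with its top at 39 to 40, which matches the spec. Next I descend to just above the tab.

```bash
python3 -m pendant '[[0,-2,35,0],[0,-2,70,0],[0,-2,90,0],[0,-2,94,0],[0,-2,94,0],[0,-2,94,0],[0,-2,94,0],[0,-2,94,0]]' 0
python3 -c "
from h import *
go([510.5,59.3,44])"
```

```text
time: 3.15
eef_pos: [509.9, 59.3, 58.2]
eef_rot: [0.796, 0.605, 0.002, 0.001]
wrist_force: [0.2, 0.5, 0.4]
width: 0.3
grasp_force: 0.0
pos [509.93525923  59.28717378  58.18747418] yaw y -15.488070228857152 delta [ 0.1  0.5 14.2] [0.19276774 0.46202303 0.42925352] 3.15
```

```bash
python3 -m pendant '[[0,0,5,0],[0,0,8,0],[0,0,10,0],[0,0,12,0],[0,0,13,0],[0,0,14,0],[0,0,14,0],[0,0,14,0],[0,0,14,0]]' 0
```

```text
time: 3.9
eef_pos: [509.8, 59.2, 43.3]
eef_rot: [0.796, 0.605, 0.001, 0.001]
wrist_force: [0.8, -0.8, 9.3]
width: 0.3
grasp_force: 4.4
```

```bash
python3 -m pendant '[[0,2,0.3,0],[0,4,0.5,0],[0,6,0.5,0],[0,8,0.5,0],[0,10,0.5,0],[0,12,0.5,0],[0,14,0.5,0],[0,16,0.5,0],[0,16,0.5,0]]' 0
python3 - <<'E'
from h import *
d=grab('wrist','w2.png');go([510.5,59.3,44])
P=pts(d);f=d['frame'].astype(int);b,r=f[...,0],f[...,2]
for n,dd in (('wrist',d),('top',grab('top','top2.png'))):
    P=pts(dd);f=dd['frame'].astype(int);b,r=f[...,0],f[...,2]
    m=(np.hypot(P[...,0]-515,P[...,1]-55)<130)&(abs(P[...,2]-40)<3)&(b>r+10)
    print(n,m.sum(),cv2.minAreaRect(P[m][:,:2].astype(np.float32)))
E
```

```text
time: 4.65
eef_pos: [517.5, 57.0, 42.6]
eef_rot: [0.795, 0.606, -0.004, -0.003]
wrist_force: [-13.7, 4.7, 24.8]
width: 0.2
grasp_force: 12.2
pos [517.48482657  56.95004186  42.65252229] yaw y -15.341810598287061 delta [ 0.4 -7.4 -1.3] [-12.94424818   6.04640479  22.75942148] 4.7
wrist 31145 ((533.8430786132812, 52.592491149902344), (192.29354858398438, 93.89783477783203), 74.41233825683594)
top 0 ((0.0, 0.0), (0.0, 0.0), 0.0)
```

View pics/w2.png

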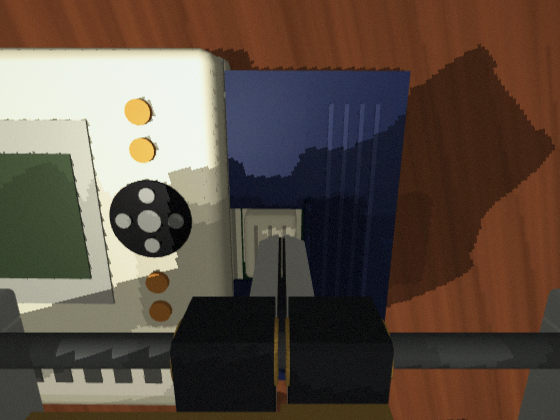

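The fingertip has met the rib: it stopped 8 mm into a 16 mm command. The cover has moved about 1 mm, and the downward force has risen to 24 N. I'll ease the press slightly and keep pushing.

```bash
python3 -m pendant '[[0,0,-0.7,0],[0,1,-1,0],[0,2,-1,0],[0,3,-1,0],[0,4,-1,0],[0,4,-1,0]]' 0; python3 -c "
from h import *
go([510.5,59.3,44])"
```

```text
time: 5.25
eef_pos: [523.5, 55.0, 43.0]
eef_rot: [0.795, 0.606, -0.003, -0.002]
wrist_force: [-6.6, 3.5, 11.6]
width: 0.4
grasp_force: 6.5
pos [523.49207512  55.00007555  42.98688626] yaw y -15.390857685820224 delta [  0.7 -13.7  -0.9] [-6.63080556  3.50749344 11.62946371] 5.25
```

It is sliding now, 6 mm further with the tab still in. Carry on.

```bash
python3 -m pendant '[[0,2,0,0],[0,4,0,0],[0,6,0,0],[0,8,0,0],[0,10,0,0],[0,12,0,0],[0,14,-0.5,0],[0,16,-0.5,0],[0,16,-0.5,0]]' 0
python3 - <<'E'
from h import *
d=grab('wrist','w3.png');go([510.5,59.3,44])
P=pts(d);f=d['frame'].astype(int);b,r=f[...,0],f[...,2]
m=(np.hypot(P[...,0]-535,P[...,1]-50)<130)&(abs(P[...,2]-40)<3)&(b>r+10)
print(m.sum(),cv2.minAreaRect(P[m][:,:2].astype(np.float32)))
E
```

```text
time: 6.0
eef_pos: [543.2, 49.3, 43.2]
eef_rot: [0.796, 0.605, -0.0, -0.0]
wrist_force: [-1.6, -0.3, 1.1]
width: 0.5
grasp_force: 0.9
pos [543.1820981   49.36024669  43.18937265] yaw y -15.48708925651768 delta [  0.9 -34.1  -0.8] [-0.79866804  0.62188377  1.21000659] 6.05
30849 ((558.935791015625, 44.996246337890625), (192.13388061523438, 93.78701782226562), 74.63587951660156)
```

View pics/w3.png

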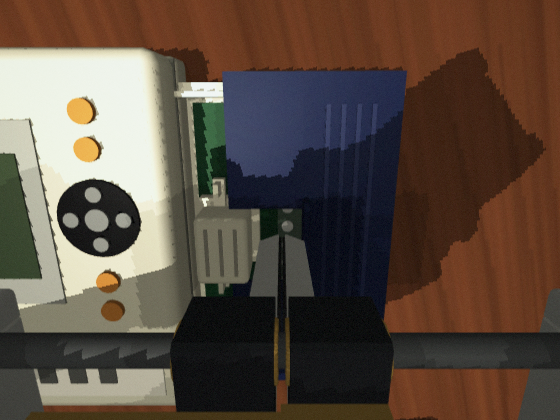

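The cover is 27 mm along and straight, and the tab has sprung back (at about (222,245)). About 78 mm of slide remains.

```bash
python3 -m pendant '[[0,4,-1,0],[0,9,-1,0],[0,14,-1,0],[0,19,-1,0],[0,24,-1,0],[0,29,-1,0],[0,34,-1,0],[0,39,-1,0],[0,44,-1,0],[0,48,-1,0]]' 0;  python3 -m pendant '[[0,4,0,0],[0,8,0,0],[0,12,0,0],[0,16,0,0],[0,20,0,0],[0,24,0,0],[0,28,0,0],[0,31,0,0],[0,33,0,0],[0,33,0,0]]' 0
python3 - <<'E'
from h import *
d=grab('wrist','w4.png');go([510.5,59.3,44])
P=pts(d);f=d['frame'].astype(int);b,r=f[...,0],f[...,2]
m=(np.hypot(P[...,0]-610,P[...,1]-30)<130)&(abs(P[...,2]-40)<3)&(b>r+10)
print(m.sum(),cv2.minAreaRect(P[m][:,:2].astype(np.float32)))
E
```

```text
time: 6.88
eef_pos: [590.1, 36.5, 44.5]
eef_rot: [0.796, 0.605, 0.0, 0.0]
wrist_force: [-1.2, -0.8, -0.4]
width: 0.3
grasp_force: 0.4
time: 7.72
eef_pos: [621.9, 27.7, 44.5]
eef_rot: [0.796, 0.605, 0.0, 0.0]
wrist_force: [-1.0, 0.2, -0.3]
width: 0.4
grasp_force: 0.0
pos [621.80434313  27.76590815  44.53214023] yaw y -15.482763741863442 delta [   0.7 -115.7    0.4] [-0.0544846   0.14905584  0.57837058] 7.7667
30919 ((636.6956176757812, 23.815887451171875), (192.1188201904297, 93.74537658691406), 74.74333190917969)
```

View pics/w4.png

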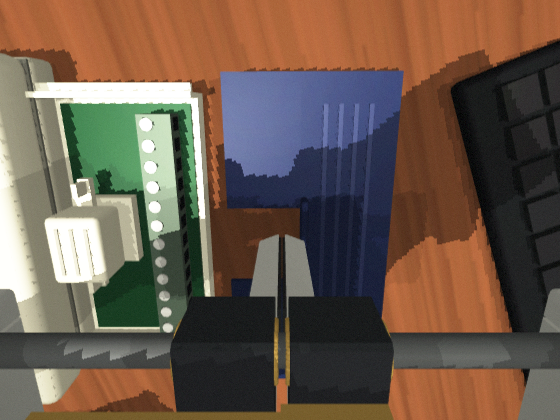

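The cover stands clear: there is bare desk between the tray edge (208,200) and the cover (225,200), with x about 0.156 in the controller's frame. Next I back off, lift and check.

```bash
python3 -m pendant '[[0,-3,0,0],[0,-5,0,0],[0,-5,-20,0],[0,-5,-55,0],[0,-5,-90,0],[0,-5,-110,0],[0,-5,-110,0],[0,-5,-110,0]]' 0
python3 - <<'E'
from h import *
d=grab('wrist','w5.png');go([510.5,59.3,44])
P=pts(d);f=d['frame'].astype(int);b,r=f[...,0],f[...,2]
m=(np.hypot(P[...,0]-610,P[...,1]-30)<130)&(abs(P[...,2]-40)<3)&(b>r+10)
print(m.sum(),cv2.minAreaRect(P[m][:,:2].astype(np.float32)),np.median(P[m][:,2]))
q=(np.hypot(P[...,0]-510.5,P[...,1]-59.3)<10);print('tab z',np.median(P[q][:,2]) if q.any() else None)
E
```

```text
time: 8.43
eef_pos: [617.0, 29.3, 155.7]
eef_rot: [0.796, 0.606, 0.001, 0.001]
wrist_force: [-0.9, 0.2, -0.8]
width: 0.5
grasp_force: 0.0
pos [615.89789666  29.09105159 154.28036038] yaw y -15.465147148939458 delta [   1.1 -109.6  110.3] [ 0.77134824  0.47263218 -0.50180255] 8.4833
15902 ((636.6627197265625, 23.65923309326172), (191.7904510498047, 93.44815826416016), 74.76656341552734) 39.169953901104705
tab z 50.304515008140854
```

The cover hasn't moved since, it's flat with its top at 39 mm, and the tab is back out at about 50 to 51 mm. Handing in.

```bash
python3 -c "
from plant import manip
print(manip.finish_job())"
```

```text
the job is handed in; nothing more can be done
None
```

I pressed the tab in and pushed the cover off; it stands flat on the desk at about x = 156 mm in the controller's frame, the tab has sprung back out, the arm is clear, and the job is handed in, though the hand-in call returned no verdict.

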